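Swing down the sprung disposal-hopper flap with its hook rod

ROBOT

A 6-joint arm with a two-finger parallel gripper is mounted at the origin on a cart in front of the work surface, level with it; the furniture and walls round the work are solid. World frame = base frame: x ahead of the robot, y to its left, z up, the work surface at z = 0. Lengths are in m, angles in rad, forces in N, time in s.
With the tool pointing down it reaches from about 0.35 to 0.8 m from the base axis. Payload 7.3 kg.
Tool frame: the origin (TCP) lies between the finger pads; the fingertips stand 25 mm ahead of it and the grasp point (between the pads) lies 6 mm ahead of it (r.tip_extent is the distance from the TCP to the fingertips, in m); z points along the fingers, y is the line along which they close (so a half turn about z gives the same grasp; the last joint's range is limited). The gripper opens to 85 mm and grips with 20 to 120 N. Pads are 22 mm wide; open, the fingers measure 114 mm over their backs; the gripper's body (76 mm by 85 mm) begins 54 mm behind the grasp point. The pads swing forward as they close: fully open they stand 13 mm farther back than shut.
Start: joints at [-1.441, 0.342, 1.524, -0, 1.275, -0.146], TCP at [0.143, -0.505, 0.256] pointing down, gripper open.
Joint ranges: [-2.53, 2.53], [-0.77, 2.02], [0.04, 2.7], [-1, 4.14], [0.28, 2.66], [-3.11, 3.11]. Speed limits (rad/s): [2.57, 2.57, 3.14, 3.14, 3.14, 3.14].

INTERFACE

Orientations are given as a unit quaternion [x, y, z, w].
In Python, from workcell import r, command_gripper, optics gives the robot as it stands. The module is installed in compiled form; this text tells all that it offers. Calls block until the motion is done:
- r.reach(position, orientation): joint-space move of the TCP to a pose.
- r.move_straight(position, orientation=None, speed=0.15, max_force=None): straight line of the TCP; orientation=None keeps the orientation; speed is the mean speed in m/s. With max_force (N) it stops when the force on the tool has changed by that much, and returns True; else False.
- r.movej(angles): joint-space move.
- command_gripper(opening, force=None): finger opening in m; force is the grip in N (None keeps the last); returns when the fingers have stopped.
- r.hold(seconds).
- r.solve_ik(position, orientation): joint angles nearest the present ones, or None.
- r.read_state(): the state.
- optics.get_image(name): name is "scene" or "top"; returns (picture, depth): 400x640x3 uint8, red, green, blue; 400x640 float32, m along the optical axis (not along the pixel's ray), 0 where there is no reading.
- optics.camera_model(name): a dict with "K" (3x3 intrinsics, pixels), "R" (3x3) and "t" (3): a world point X has camera coordinates R X + t. Camera axes: x right, y down, z forward; pixel columns grow to the right and rows downward; lengths in m; the calibration is good to about 2 mm. A picture is of the moment at which its call begins. camera_model takes no time and is no camera call.
A pose or a line that the arm cannot do raises r.PlanningError and nothing moves.
- r.finish_job(): hands the job in; it is judged then, once.
The state is a dict: "time_s": time; "joint_positions": joint angles; "dq": joint speeds; "tau": joint torques, N m; "eef_pos": TCP position; "eef_rot": TCP orientation; "contact_force": force on the tool from outside, world axes, zero at the start; "torque": the same for the moment, N m; "grip_width": finger opening in m; "grip_force": force on a finger pad.
Only numpy, scipy, OpenCV 4.12 (cv2) and the standard library are available. Lean on these libraries where they do the work, as an engineer would, in place of code of your own. Each camera call takes 0.05 s, during which the arm holds its last target. There are 200 camera calls.

TASK

Open the white disposal hopper for the spent sample cups without touching its dirty flap: take the hook rod off its stand, put its bent end through the eye on the flap and draw the flap down until its hold-open catch takes it. The flap is sprung, so do not let it snap shut, and do not pull on it with more than 20 N, which would bend the catch. Leave the flap standing open, lay the rod back in its stand as it was, and leave the bottles and cups where they are.

Things in the scene. Friction and masses are not known exactly. Their poses are not given: they have to be found in the camera images.
- hopper: Fixed white sheet-steel cabinet at the left of the bench, 200 mm deep, 210 mm wide, 400 mm high with a short round duct collar on top. Origin: centre of its underside; its own x points from its front face into its depth (front face at x = -100 mm, it looks along -x, roughly to the robot's right), z up. It stands differently turned each time.
- flap (a joint): The hopper's grey flap, 178 wide, 108 tall, 18 mm thick, in front of the opening, hinged along its lower edge. 0 rad: shut, upright; grows as its top swings down and out from the hopper. A spring shuts it: the pull at the eye is 2 to 4 N all the way. Let go before the catch has snapped over, it springs shut; after it, it stays open, settling back 2 to 4 mm at the eye.
- lintel (a point): Middle of the opening's upper edge, fixed to the hopper. Behind it, unseen, sits the roller catch, set differently each time (it holds the flap somewhere from 0.68 to 1.16 rad). Felt at the eye: the pull climbs over a few mm to 8 to 15 N, falls to nothing over the next 10 mm as the catch snaps over, returns to 3 N, and 2 mm on meets a stiff rubber buffer (4 N per mm).
- flap_hinge (a point): Middle of the flap's hinge axis, 210 mm above the bench, 4 mm in front of the hopper's front face. The axis runs along the hopper's y.
- eye (a point): Centre of the steel ring (eye) on the middle of the flap's top edge: hole 15 mm across, ring bar 6.6 mm thick. The hole's axis is the hinge direction (its y), so the eye is open to both sides. With the flap shut it is 128 mm above and 18 mm in front of the hinge axis, 338 mm above the bench; its frame turns with the flap (x, y, z as the hopper's when shut).
- rod: Loose hook rod, 0.22 kg: black grip 112 mm long, 16 mm wide (its y), 26 mm high (its z), flat sides; from its front end an 8 mm round steel bar runs forward along x and, 165 mm from the grip's centre, is bent square to the side, along its +y, as a 34 mm long pin with a round end. Origin: centre of the grip; z up as it lies in the stand.
- hook_pin (a point): A point inside the rod's bent pin, on its axis, 165 mm forward of the grip's centre and 19 mm to the rod's +y (15 mm plus a rounded end left beyond it). Axes as the rod's. Hooked properly, it lies at the middle of the eye.
- stand: Fixed aluminium stand, base 130 x 75 x 8 mm, two forks 46 mm either side of its centre, each 10 mm thick and 44 mm wide, with a 21 mm wide upward open slot flared at the top (fork tops 85 mm above the bench). Origin: centre of its underside; its x points along the lying rod, towards the bent end.
- stand_seat (a point): Where the centre of the rod's grip lies when it rests in both forks, 67 mm above the bench; axes as the stand's and then as the rod's.
- bottle_a: White reagent bottle 61 mm wide, 140 mm high, at the back of the bench; leave it. Origin: centre of its underside.
- bottle_b: White reagent bottle 65 mm wide, 120 mm high, beside the other; leave it. Origin: centre of its underside.
- cup_a: White sample cup, 34 mm across, 19 mm high, in the flat tray behind the stand; leave it. Origin: centre of its underside.
- cup_b: Sample cup like cup_a; leave it.
- cup_c: Sample cup like cup_a; leave it.
Things that resemble listed ones, but are neither listed nor needed, are in the scene too. What is shaped like the stand but red is not meant.

How it is judged:
By the outcome, as a careful person would: the job done as asked, in the order asked, and still so for the second after the job is handed in, with the robot touching nothing.
It also fails if it takes over 72 s, if anything falls off the work surface, if the arm or the gripper's body presses on something with over 40 N, if the wrist force passes 120 N, or if a joint passes its speed limit or range.

## Working session

There is one attempt and no reset: what is moved stays moved. The work goes in short steps, each a Python script; the robot and the scene stay as the last script left them, time stands still between calls to the robot, and variables do not carry over. Pictures are saved under pics/ and viewed, at most 10 in all, crops included, and the job is handed in when it is done.

```bash
mkdir -p pics; ls
python3 - <<'E'
from workcell import r,optics
import cv2,numpy as np
np.set_printoptions(precision=4,suppress=True)
for n in("scene","top"):
    p,d=optics.get_image(n); cv2.imwrite(f"pics/{n}0.png",p[:,:,::-1]); np.savez(f"pics/{n}0.npz",p=p,d=d)
    m=optics.camera_model(n); print(n,m, -m["R"].T@m["t"])
s=r.read_state();print(s)
E
```

```text
pics
scene {'K': array([[463.2698,   0.    , 318.7004],
       [  0.    , 463.2698, 191.6624],
       [  0.    ,   0.    ,   1.    ]]), 'R': array([[ 0.8554, -0.5179,  0.0069],
       [-0.3916, -0.6554, -0.6458],
       [ 0.339 ,  0.5497, -0.7634]]), 't': array([-0.4972,  0.3263,  1.6109])} [ 0.0069 -0.9292  1.4439]
top {'K': array([[490.0191,   0.    , 317.8204],
       [  0.    , 490.0191, 198.1034],
       [  0.    ,   0.    ,   1.    ]]), 'R': array([[ 0.3427, -0.9394,  0.0035],
       [-0.8557, -0.3137, -0.4115],
       [ 0.3877,  0.1381, -0.9114]]), 't': array([-0.2332,  0.537 ,  1.8044])} [-0.1601 -0.2997  1.8663]
{'time_s': 0.1, 'joint_positions': array([-1.441 ,  0.3426,  1.5249,  0.    ,  1.2754, -0.146 ]), 'dq': array([ 0.0009, -0.0026, -0.0039,  0.0001, -0.0012,  0.002 ]), 'tau': array([  0.0011, -43.4446, -24.6492,  -0.0002,   0.0047,  -0.    ]), 'eef_pos': array([ 0.143 , -0.5048,  0.2557]), 'eef_rot': array([ 0.9905,  0.1374,  0.    , -0.0007]), 'contact_force': array([ 0.0168, -0.2524, -0.3555]), 'torque': array([ 0.016 , -0.0127,  0.0218]), 'grip_force': 0.0, 'grip_width': 0.08537480064719205}
```

View pics/scene0.png

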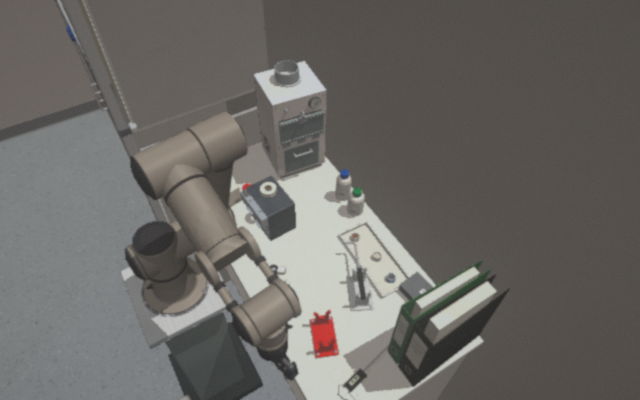

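View pics/top0.png

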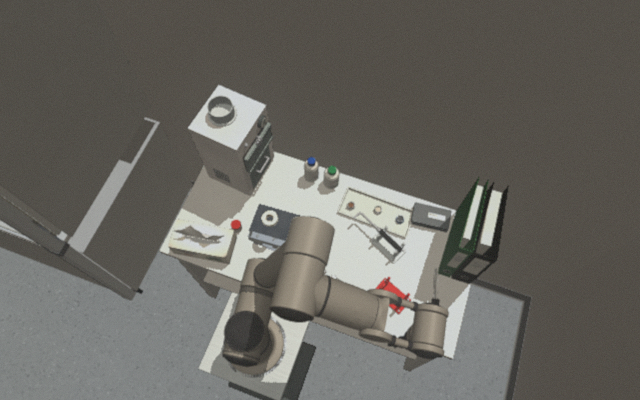

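The scene shows the hopper at scene (290,120) / top (235,140), and the aluminium stand with its rod at scene (360,285) / top (388,240). There is a red stand at scene (323,335), which is a decoy, and a loose hook-like tool at scene (350,380), not in the stand. Next I'll enlarge the hopper and the stand.

Run:
```python
import cv2,numpy as np
s=cv2.imread("pics/scene0.png");t=cv2.imread("pics/top0.png")
def c(im,x,y,w,h,k,g=1.0):
    o=cv2.resize(im[y:y+h,x:x+w],None,fx=k,fy=k,interpolation=cv2.INTER_CUBIC)
    for i in range(0,w,10):
        cv2.line(o,(i*k,0),(i*k,6 if i%50 else 14),(0,0,255),1)
        if (x+i)%20==0: cv2.putText(o,str(x+i),(i*k,24),0,.35,(0,0,255),1)
    for i in range(0,h,10):
        cv2.line(o,(0,i*k),(6,i*k),(0,0,255),1)
        if (y+i)%20==0: cv2.putText(o,str(y+i),(8,i*k+4),0,.35,(0,0,255),1)
    return o
cv2.imwrite("pics/hop.png",np.hstack([c(s,250,60,80,120,5),c(t,190,90,80,120,5)]))
cv2.imwrite("pics/std.png",np.hstack([c(s,330,230,80,100,5),c(t,350,200,80,100,5)]))
```

```text
(no output)
```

View pics/hop.png

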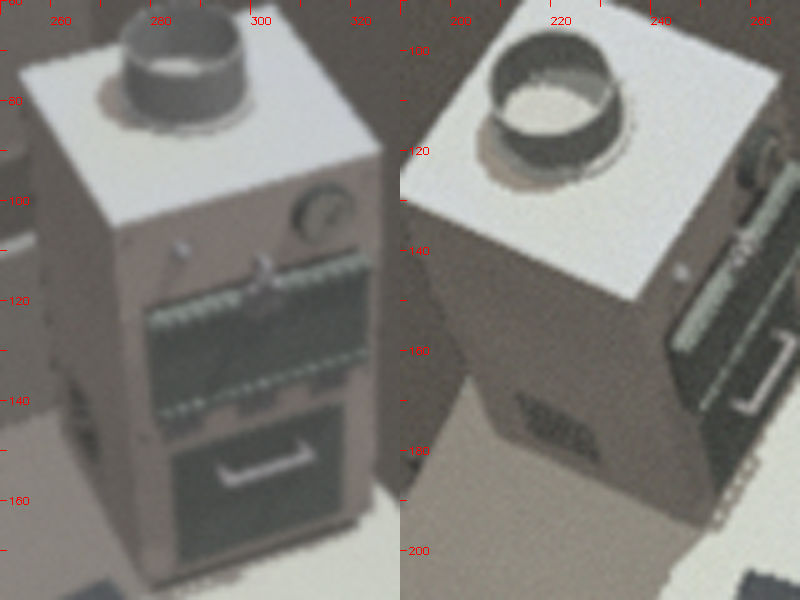

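View pics/std.png

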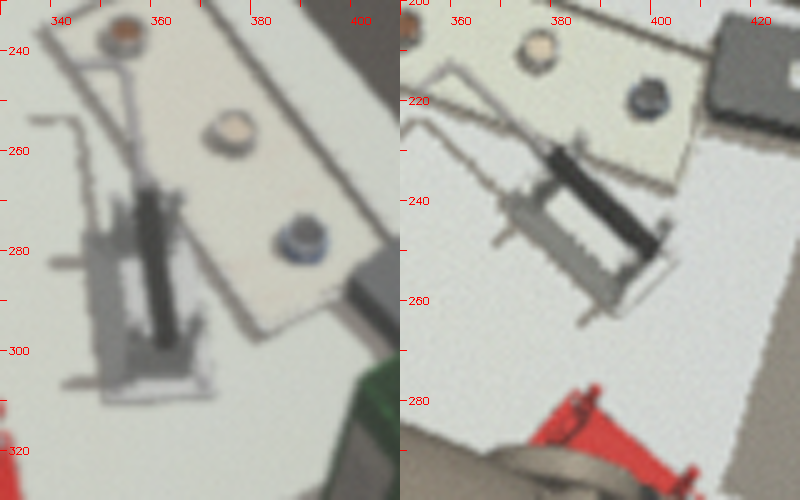

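The crops show the eye at about scene (303,113) and top (258,139). In scene, the grip runs (357,268)→(362,300), with the bend at (354,243) and the pin tip at (344,243). The rod lies in the aluminium stand, the only stand that holds a black-gripped rod. Candidates were the red stand at scene (323,335), excluded by the task, and the loose tool at (350,380), which isn't in a stand. I'll fit the poses next.

```bash
cat > h.py <<'E'
import numpy as np
from scipy.optimize import least_squares
from scipy.spatial.transform import Rotation as R
from workcell import r,optics,command_gripper
np.set_printoptions(precision=4,suppress=True)
M={n:optics.camera_model(n) for n in("scene","top")}
def proj(n,X):
    m=M[n];c=np.atleast_2d(X)@m["R"].T+m["t"];p=c@m["K"].T;return p[:,:2]/p[:,2:]
def tri(ps,pt):
    f=lambda X:np.r_[proj("scene",X)[0]-ps,proj("top",X)[0]-pt]
    s=least_squares(f,[.5,0,.1]);return s.x,s.fun
def fit(obs,x0):   # obs: list of (cam,pix,local); pose x,y,z,yaw
    def T(v,l):c,s=np.cos(v[3]),np.sin(v[3]);return v[:3]+np.array([c*l[0]-s*l[1],s*l[0]+c*l[1],l[2]])
    f=lambda v:np.concatenate([proj(n,T(v,np.array(l)))[0]-p for n,p,l in obs])
    s=least_squares(f,x0,loss="soft_l1");return s.x,f(s.x).reshape(-1,2),T
E
python3 - <<'E'
from h import *
print("eye",tri([303,113.6],[258,139]))
for n,a,b in (("gf",[357.5,267.5],[379.5,230.5]),("gr",[362.5,299.5],[400.,250]),("bend",[354.5,243],[359,213.3]),("tip",[344,243],[352.5,217.5])):
    print(n,tri(a,b))
h=.4;o=[]
for n,p,l in [("scene",(254,74.6),(.1,.105,h)),("scene",(272.4,105.6),(-.1,.105,h)),("scene",(326.4,90),(-.1,-.105,h)),("scene",(280,177.6),(-.1,.105,0)),("scene",(323.6,163),(-.1,-.105,0)),
 ("top",(237,150),(-.1,.105,h)),("top",(266,105),(-.1,-.105,h)),("top",(190,131),(.1,.105,h)),("top",(214,90),(.1,-.105,h)),("top",(252,195.4),(-.1,.105,0)),("top",(210,177),(.1,.105,0))]: o.append((n,p,l))
v,res,T=fit(o,[.5,.6,0,1.5]);print("hopper",v);print(res)
e=T(v,np.array([-.122,0,.338]));print("eye model",e,proj("scene",e),proj("top",e))
o=[("scene",(357.5,267.5),(.056,0,.013)),("top",(379.5,230.5),(.056,0,.013)),("scene",(362.5,299.5),(-.056,0,.013)),("top",(400,250),(-.056,0,.013)),("scene",(354.5,243),(.165,0,0)),("top",(359,213.3),(.165,0,0)),("scene",(344,243),(.165,.036,0)),("top",(352.5,217.5),(.165,.036,0))]
v,res,T=fit(o,[.6,-.2,.067,1.5]);print("rod",v);print(res)
# tall tops by depth cloud
z=np.load("pics/scene0.npz");m=M["scene"];d=z["d"]
yy,xx=np.mgrid[:400,:640];P=np.stack([(xx-m["K"][0,2])/m["K"][0,0]*d,(yy-m["K"][1,2])/m["K"][1,1]*d,d],-1)
W=(P-m["t"])@m["R"];np.save("pics/W.npy",W)
for q in [(345,175),(357,193),(240,195),(290,130),(440,300),(268,188),(370,270),(290,85),(302,155),(357,285)]:print(q,W[q[1],q[0]])
E
```

```text
eye (array([0.6399, 0.2162, 0.3362]), array([-0.6061,  0.4527,  0.2758, -0.6993]))
gf (array([ 0.5526, -0.3015,  0.0778]), array([ 0.1256, -0.0947, -0.058 ,  0.1707]))
gr (array([ 0.509 , -0.3996,  0.0561]), array([ 0.5495, -0.4154, -0.2495,  0.7729]))
bend (array([ 0.6062, -0.203 ,  0.0567]), array([-0.42  ,  0.3159,  0.195 , -0.5527]))
tip (array([ 0.5756, -0.1845,  0.0592]), array([ 0.15  , -0.113 , -0.0678,  0.1971]))
hopper [ 0.6534  0.3369 -0.0045  1.4896]
[[-1.4077  0.3618]
 [ 0.9567  0.1106]
 [ 0.1437 -0.5747]
 [-0.1414  3.6171]
 [ 1.1003  2.0935]
 [ 0.2788  0.0502]
 [-0.7838 -1.0138]
 [-2.8682 -1.7633]
 [ 2.7395 -5.0509]
 [-0.7455  2.4967]
 [-0.3543  2.9454]]
eye model [0.6435 0.2153 0.3335] [[303.391  114.4303]] [[258.9754 137.9571]]
rod [ 0.5305 -0.3497  0.0584  1.0949]
[[ 0.5933  0.0807]
 [-0.3692 -0.182 ]
 [-0.1646 -2.0688]
 [ 0.0233  0.4803]
 [-0.417   0.083 ]
 [ 0.2278 -0.6765]
 [ 0.0881  0.6196]
 [ 0.2868  0.7859]]
(345, 175) [0.7163 0.0313 0.1375]
(357, 193) [ 0.7158 -0.0531  0.1173]
(240, 195) [0.335  0.1585 0.1221]
(290, 130) [0.5914 0.2271 0.2724]
(440, 300) [ 0.6107 -0.5951  0.2751]
(268, 188) [0.4286 0.1086 0.1559]
(370, 270) [ 0.6143 -0.2987  0.0032]
(290, 85) [0.6423 0.3083 0.4049]
(302, 155) [0.6439 0.2356 0.1058]
(357, 285) [ 0.5361 -0.3296  0.0157]
```

```bash
cat >> h.py <<'E'
def cloud(n,d):
    m=M[n];yy,xx=np.mgrid[:400,:640];P=np.stack([(xx-m["K"][0,2])/m["K"][0,0]*d,(yy-m["K"][1,2])/m["K"][1,1]*d,d],-1)
    return (P-m["t"])@m["R"]
E
python3 - <<'E'
from h import *
for n in("scene","top"):
    z=np.load(f"pics/{n}0.npz");W=cloud(n,z["d"]);p=z["p"].astype(int)
    ok=z["d"]>0
    # flap region and hopper front
    if n=="scene":
        A=W[120:138,284:318].reshape(-1,3)
        c=np.median(A,0);u,s,vt=np.linalg.svd(A-c);print("flap plane n",vt[2],c,"std",s[2]/len(A)**.5)
        A=np.r_[W[108:165,274:278].reshape(-1,3),W[97:160,323:325].reshape(-1,3)]
        B=A[(A[:,2]>.02)&(A[:,2]<.39)];C=np.polyfit(B[:,0],B[:,1],1)
        for _ in range(4):
            rr=B[:,1]-np.polyval(C,B[:,0]);B=B[abs(rr-np.median(rr))<.01];C=np.polyfit(B[:,0],B[:,1],1)
        print("front y=",C,len(B))
    T=W[(W[...,2]>.37)&(W[...,1]>.15)&(W[...,0]>.45)&(W[...,2]<.415)]
    print(n,"top face z",np.median(T[:,2]))
    import cv2
    for zz in[0]:
        q=T[abs(T[:,2]-np.median(T[:,2]))<.006][:,:2];print("rect",cv2.minAreaRect((q*1000).astype(np.float32)))
    D=W[ok&(p.max(2)<75)&(W[...,0]>.47)&(W[...,0]<.58)&(W[...,1]>-.42)&(W[...,1]<-.28)&(W[...,2]>.05)]
    print("grip n",len(D),D.mean(0),np.percentile(D[:,2],[5,25,50,75,95]))
    c=D.mean(0);u,s,vt=np.linalg.svd(D[:,:2]-c[:2]);print("dir",vt[0],np.arctan2(vt[0,1],vt[0,0]),np.ptp((D[:,:2]-c[:2])@vt[0]))
    # eye: points in front of flap
    E=W[ok&(abs(W[...,0]-.64)<.03)&(abs(W[...,1]-.216)<.02)&(W[...,2]>.325)&(W[...,2]<.36)];print("eye pts",E)
    # obstacles high
    K=W[ok&(W[...,2]>.1)&(W[...,0]>.45)&(W[...,0]<1)&(W[...,1]>-.3)&(W[...,1]<.15)];print("tall in corridor",len(K),K.max(0) if len(K) else 0,K.min(0) if len(K) else 0)
E
```

```text
flap plane n [-0.1147 -0.992  -0.0526] [0.6316 0.2196 0.2675] std 0.004421082524103324
front y= [-0.1199  0.314 ] 284
scene top face z 0.3990272776475759
rect ((655.2413330078125, 506.21197509765625), (371.88494873046875, 723.3884887695312), 3.1690149307250977)
grip n 73 [ 0.5262 -0.3584  0.0804] [0.0749 0.0785 0.0808 0.0828 0.0861]
dir [-0.4411 -0.8974] -2.027666713848861 0.10083021063217343
eye pts [[0.6533 0.2342 0.3599]
 [0.6537 0.2351 0.3544]
 [0.6571 0.2336 0.3541]
 [0.662  0.2349 0.3511]
 [0.6667 0.2358 0.3485]
 [0.6412 0.2352 0.355 ]
 [0.6436 0.2321 0.3561]
 [0.6489 0.2342 0.3524]
 [0.6535 0.2349 0.35  ]
 [0.6569 0.2334 0.3496]
 [0.6597 0.231  0.3501]
 [0.6246 0.2353 0.3572]
 [0.6319 0.2335 0.3554]
 [0.6443 0.2335 0.3502]
 [0.6503 0.2293 0.3507]
 [0.66   0.2317 0.3448]
 [0.6269 0.2321 0.3539]
 [0.6455 0.2359 0.3433]
 [0.6537 0.2356 0.3401]
 [0.6578 0.2355 0.3384]
 [0.6618 0.2349 0.3371]
 [0.667  0.2292 0.339 ]
 [0.647  0.2312 0.3413]
 [0.6533 0.235  0.336 ]
 [0.6609 0.2335 0.3338]
 [0.6652 0.2336 0.3319]
 [0.6667 0.2289 0.3346]
 [0.6245 0.2359 0.3429]
 [0.641  0.2358 0.3359]

[... 1666 characters left out ...]
77]
 [0.6359 0.2178 0.3503]
 [0.64   0.2163 0.3449]
 [0.642  0.2134 0.3435]
 [0.629  0.2352 0.3443]
 [0.6355 0.2353 0.3342]
 [0.6364 0.2274 0.3373]
 [0.6384 0.2246 0.3358]
 [0.6406 0.2218 0.334 ]
 [0.6318 0.2119 0.3532]
 [0.6353 0.2099 0.3489]
 [0.6367 0.2067 0.3486]
 [0.6372 0.2247 0.3306]
 [0.6387 0.2214 0.3302]
 [0.6354 0.2067 0.3436]
 [0.6373 0.2038 0.3424]
 [0.6356 0.2203 0.3286]
 [0.638  0.2176 0.3265]
 [0.634  0.2108 0.3366]
 [0.636  0.2079 0.3351]
 [0.6353 0.2033 0.3388]
 [0.6325 0.2107 0.3321]
 [0.6356 0.2085 0.3284]
 [0.6323 0.2022 0.3371]
 [0.6231 0.2232 0.3255]
 [0.6195 0.2133 0.3299]
 [0.6138 0.2232 0.3261]]
tall in corridor 21976 [0.8295 0.15   0.9891] [ 0.45   -0.3     0.1001]
```

```bash
cat >> h.py <<'E'
YH=1.453; EYE=np.array([.638,.2135,.338]); P=0.65
hx=np.array([np.cos(YH),np.sin(YH),0]);hy=np.array([-np.sin(YH),np.cos(YH),0]);uz=np.array([0,0,1.])
FL=R.from_matrix(np.diag([1.,-1,-1]))       # tool in rod frame
def Rrod(yaw,p): return R.from_euler("ZY",[yaw,-p])   # pitch nose up
PIN=np.array([.165,.019,0])
def tcp_for_pin(pin,yaw,p,off=np.zeros(3)):
    Q=Rrod(yaw,p); g=np.array(pin)-Q.apply(PIN+off); return g+Q.apply([0,0,.006]),(Q*FL).as_quat()
HINGE=EYE+.018*hx-.128*uz
def eye_at(th,dr=0):
    a=np.arctan2(.018,.128)+th; return HINGE+(np.hypot(.018,.128)+dr)*(-np.sin(a)*hx+np.cos(a)*uz), -np.cos(a)*hx-np.sin(a)*uz, -np.sin(a)*hx+np.cos(a)*uz
E
python3 - <<'E'
from h import *
o=[("scene",(357.5,267.5),(.056,0,.013)),("top",(379.5,230.5),(.056,0,.013)),("top",(400,250),(-.056,0,.013)),("scene",(354.5,243),(.165,0,0)),("top",(359,213.3),(.165,0,0)),("scene",(344,243),(.165,.036,0)),("top",(352.5,217.5),(.165,.036,0))]
v,res,T=fit(o+[("scene",proj("scene",[0,0,0])[0],(0,0,0))]*0,[.6,-.2,.067,1.5]);print(v)
def T2(v,l):c,s=np.cos(v[2]),np.sin(v[2]);return np.array([v[0]+c*l[0]-s*l[1],v[1]+s*l[0]+c*l[1],.067+l[2]])
f=lambda v:np.concatenate([proj(n,T2(v,l))[0]-p for n,p,l in o])
s=least_squares(f,[.53,-.35,1.1],loss="soft_l1");print(s.x,f(s.x).reshape(-1,2))
g=s.x
for fl in (0,np.pi):
    F=FL*R.from_euler("z",fl)
    for nm,p,q in [("grasp",np.array([g[0],g[1],.073]),Rrod(g[2],0))]+[(f"th{t}",tcp_for_pin(eye_at(t)[0],YH,P)[0],Rrod(YH,P)) for t in(0,.6,1.2)]:
        j=r.solve_ik(p,(q*F).as_quat());print(fl,nm,p,j)
E
```

```text
[ 0.5299 -0.3493  0.06    1.0925]
[ 0.5268 -0.3507  1.0882] [[ 0.1639 -0.5331]
 [-0.0644 -0.1029]
 [ 0.3014  0.7879]
 [-0.642  -0.6353]
 [ 0.5619 -0.7981]
 [-0.1943 -0.1533]
 [ 0.5499  0.6483]]
0 grasp [ 0.5268 -0.3507  0.073 ] [-0.7084  0.7174  1.4194 -0.      1.0048 -0.2258]
0 th0 [0.641  0.0772 0.2429] [-0.2757  0.5891  1.3239  0.6526  1.3924 -0.3323]
0 th0.6 [0.6329 0.0086 0.2104] [-0.3837  0.6308  1.3429  0.6337  1.4042 -0.4509]
0 th1.2 [ 0.6283 -0.0299  0.1445] [-0.4422  0.7144  1.3835  0.631   1.3349 -0.5688]
3.141592653589793 grasp [ 0.5268 -0.3507  0.073 ] [-0.7084  0.7174  1.4194 -0.      1.0048  2.9158]
3.141592653589793 th0 [0.641  0.0772 0.2429] [-0.2757  0.5891  1.3239  0.6526  1.3924  2.8093]
3.141592653589793 th0.6 [0.6329 0.0086 0.2104] [-0.3837  0.6308  1.3429  0.6337  1.4042  2.6907]
3.141592653589793 th1.2 [ 0.6283 -0.0299  0.1445] [-0.4422  0.7144  1.3835  0.631   1.3349  2.5728]
```

```bash
cat >> h.py <<'E'
G=np.array([.5275,-.3507,.0665]); YG=1.092
QG=(Rrod(YG,0)*FL).as_quat()
def st(m=""):
    s=r.read_state();print(m,"t%.1f"%s["time_s"],s["eef_pos"],"F",s["contact_force"],"M",s["torque"],"w%.4f gf%.0f"%(s["grip_width"],s["grip_force"]));return s
def snap(k):
    import cv2
    for n in("scene","top"):
        p,d=optics.get_image(n);cv2.imwrite(f"pics/{n}{k}.png",p[:,:,::-1]);np.savez(f"pics/{n}{k}.npz",p=p,d=d)
def crop(im,x,y,w,h,k):
    import cv2
    o=cv2.resize(im[y:y+h,x:x+w],None,fx=k,fy=k,interpolation=cv2.INTER_CUBIC)
    for i in range(0,w,10):
        cv2.line(o,(i*k,0),(i*k,6),(0,0,255),1)
        if (x+i)%20==0: cv2.putText(o,str(x+i),(i*k,18),0,.35,(0,0,255),1)
    for i in range(0,h,10):
        cv2.line(o,(0,i*k),(6,i*k),(0,0,255),1)
        if (y+i)%20==0: cv2.putText(o,str(y+i),(8,i*k+4),0,.35,(0,0,255),1)
    return o
E
python3 - <<'E'
from h import *
t=G+[0,0,.006]
command_gripper(.05)
r.reach(t+[0,0,.12],QG); st("above")
r.move_straight(t,speed=.12,max_force=8); st("down")
command_gripper(.0,100); st("gripped")
r.move_straight(t+[0,0,.02],speed=.08); st()
r.move_straight(t+[0,0,.15],speed=.2); st("up")
Q=(Rrod(YH,P)*FL).as_quat()
p,_=tcp_for_pin(EYE-.065*hy-.03*hx,YH,P)
r.reach([.60,-.12,.30],Q)
r.move_straight(p,speed=.2); st("near eye")
snap(1)
import cv2
s=cv2.imread("pics/scene1.png");T=cv2.imread("pics/top1.png")
cv2.imwrite("pics/near.png",np.hstack([crop(s,270,90,80,80,5),crop(T,225,110,80,80,5)]))
print(proj("scene",EYE),proj("top",EYE))
for nm,l in(("bend",[.165,0,0]),("tip",[.165,.036,0])):
    X=EYE-.065*hy-.03*hx+Rrod(YH,P).apply(np.array(l)-PIN);print(nm,X,proj("scene",X),proj("top",X))
E
```

```text
above t2.1 [ 0.5267 -0.3518  0.1928] F [-0.7205 -0.1408  0.1529] M [ 0.0121  0.0157 -0.0042] w0.0498 gf0
down t3.2 [ 0.5279 -0.3511  0.0734] F [-0.9161 -0.9999  0.025 ] M [-0.0067  0.0228 -0.0461] w0.0500 gf0
gripped t3.6 [ 0.5296 -0.352   0.074 ] F [ 5.6707 -2.4601  0.6997] M [-0.3487 -0.8988  0.1409] w0.0147 gf98
 t4.0 [ 0.5271 -0.3504  0.0922] F [ 0.5908  0.0997 -3.6286] M [-0.0402  0.0205  0.0711] w0.0146 gf99
up t4.8 [ 0.5268 -0.3502  0.2208] F [-0.0387  1.2435 -3.8473] M [-0.045   0.0422 -0.0094] w0.0145 gf99
near eye t7.0 [0.7019 0.0387 0.2433] F [-0.638  -0.6327 -3.0028] M [-0.5773  0.031  -0.0255] w0.0142 gf99
[[302.3055 114.2569]] [[258.7068 138.6793]]
bend [0.7179 0.1738 0.338 ] [[326.6961 113.0498]] [[277.1562 124.2867]]
tip [0.6821 0.1781 0.338 ] [[317.7161 115.6843]] [[272.3999 131.7699]]
```

View pics/near.png

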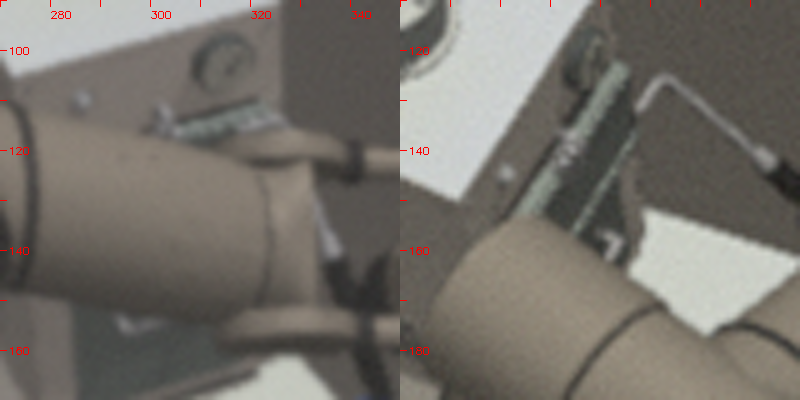

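Top crop: bend at (277.4,125.6), pin tip at (273,131.4) and eye at (258.4,140.4), all within about 1.5 px of prediction and offset the same way. The forearm hides the rod in scene. I'll check the rod's height through the top depth.

Run:
```python
from h import *
z=np.load("pics/top1.npz");W=cloud("top",z["d"])
s=r.read_state();Q=R.from_quat(s["eef_rot"])*FL.inv();g=s["eef_pos"]-Q.apply([0,0,.006])
print("rod euler",Q.as_euler("ZYX"))
L=Q.inv().apply(W.reshape(-1,3)-g)
b=L[(L[:,0]>.06)&(L[:,0]<.175)&(abs(L[:,1])<.012)&(abs(L[:,2])<.02)]
for lo in np.arange(.06,.18,.02):
    c=b[(b[:,0]>=lo)&(b[:,0]<lo+.02)];print("bar",lo,len(c),np.median(c,0) if len(c) else "")
c=L[(L[:,0]>.15)&(L[:,0]<.18)&(L[:,1]>.008)&(L[:,1]<.05)&(abs(L[:,2])<.03)];print("pin",len(c),np.median(c,0),c.max(0))
D=(W-EYE).reshape(-1,3);D=np.c_[D@hx,D@hy,D[:,2]]
e=D[(abs(D[:,1])<.007)&(D[:,0]>-.02)&(D[:,0]<.012)&(abs(D[:,2])<.02)];print("eye",len(e),e.mean(0),e.min(0),e.max(0))
```

```text
rod euler [ 1.4519 -0.6496 -0.001 ]
bar 0.06 22 [0.0678 0.0023 0.0014]
bar 0.08 11 [ 0.0878  0.0037 -0.001 ]
bar 0.1 10 [ 0.1103  0.0027 -0.0002]
bar 0.12000000000000001 11 [0.1303 0.0048 0.0017]
bar 0.14 11 [ 0.1486  0.0028 -0.0015]
bar 0.16000000000000003 6 [0.1639 0.0057 0.    ]
pin 17 [0.1679 0.0214 0.0026] [0.1723 0.0404 0.0072]
eye 30 [ 0.0014  0.0014 -0.002 ] [-0.0136 -0.0069 -0.019 ] [0.0113 0.0056 0.0148]
```

Run:
```python
from h import *
Q=(Rrod(YH,P)*FL).as_quat()
r.move_straight(tcp_for_pin(EYE-.045*hy,YH,P)[0],speed=.1,max_force=5)
s=st("aligned"); 
hit=r.move_straight(tcp_for_pin(EYE,YH,P)[0],speed=.05,max_force=3)
s2=st(f"slid hit={hit}"); print("advance",(s2["eef_pos"]-s["eef_pos"])@hy)
snap(2)
import cv2
T=cv2.imread("pics/top2.png");S=cv2.imread("pics/scene2.png")
cv2.imwrite("pics/hooked.png",np.hstack([crop(S,280,90,50,50,8),crop(T,240,110,50,50,8)]))
```

```text
aligned t7.6 [0.6858 0.0717 0.2433] F [ 0.0072 -0.2149 -1.6994] M [-0.5178  0.1497  0.0193] w0.0143 gf99
slid hit=False t8.7 [0.6413 0.0771 0.2429] F [-1.4005 -0.4218 -2.1185] M [-0.6006  0.046  -0.0765] w0.0146 gf99
advance 0.044869240239413924
```

View pics/hooked.png

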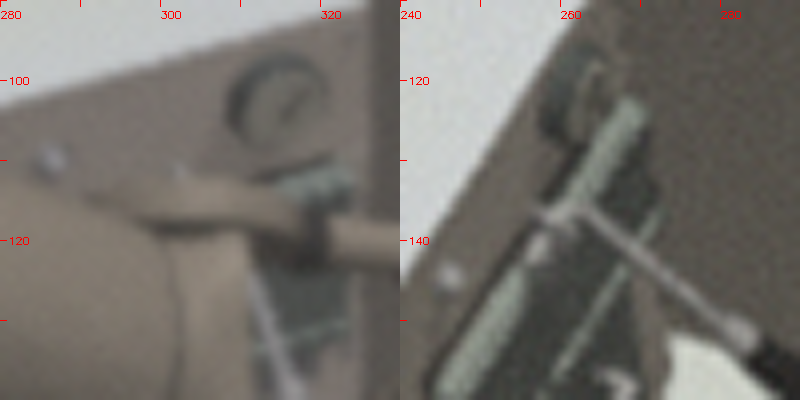

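The top crop shows the bend at (262,135) with the pin running to the eye at (258,140). No contact force while sliding in. A short pull will confirm whether it's hooked.

Run:
```python
from h import *
def avg(n=5):
    f=[]
    for _ in range(n): r.hold(.03); f.append(r.read_state()["contact_force"])
    return np.mean(f,0),np.std(f,0)
f0,sd=avg();print("base",f0,sd);np.save("f0.npy",f0)
c,t,n=eye_at(0)
for d in(.004,.008,.012):
    hit=r.move_straight(tcp_for_pin(c+d*t,YH,P)[0],speed=.03,max_force=8)
    f,_=avg();f-=f0;print(d,hit,"pull",-f@t,"rad",f@n,"lat",f@hy)
```

```text
base [-0.3095  0.4043 -3.0953] [0.5979 0.3463 0.2986]
0.004 False pull -0.6300242441802368 rad 0.8418397698411891 lat -0.4894682450025162
0.008 False pull 1.8005844008140495 rad 0.7100572836510768 lat -0.5696154078108424
0.012 False pull 2.3333444018471172 rad 0.8862935132539455 lat -0.2915494745293089
```

```bash
cat > pull.py <<'E'
from h import *
f0=np.load("f0.npy")
def force(n=4):
    f=[]
    for _ in range(n): f.append(r.read_state()["contact_force"]); r.hold(.02)
    return np.mean(f,0)-f0
Rr=np.hypot(.018,.128);dr=0;peak=0;low=False;s=.012;end=""
while s<.165:
    s+=.010 if s<.070 else (.0025 if not low else .0015)
    th=(s-.004)/Rr;c,t,n=eye_at(th,dr)
    hit=r.move_straight(tcp_for_pin(c+.004*t,YH,P)[0],speed=.06 if s<.075 else .03,max_force=9)
    f=force();p=-f@t;ra=f@n;mag=np.hypot(p,ra)
    print("s%.4f th%.3f pull %.1f rad %.1f lat %.1f dr %.4f %s"%(s,th,p,ra,f@hy,dr,hit))
    if mag>1.5: dr=np.clip(dr+.4*.0035*ra/mag,-.005,.005)
    peak=max(peak,mag)
    if mag>17.5: end="TOO HIGH";break
    if hit and p<5 and not low: end="odd stop";break
    if peak>6.5 and p<1.3: low=True
    if low and p>2.3: end="caught";break
print(end,dr,s);np.save("end.npy",[dr,s]);st()
E
python3 pull.py
```

```text
s0.0220 th0.139 pull 2.0 rad 0.9 lat -0.1 dr 0.0000 False
s0.0320 th0.217 pull 2.5 rad 0.2 lat -0.7 dr 0.0006 False
s0.0420 th0.294 pull 2.6 rad -0.1 lat -0.4 dr 0.0007 False
s0.0520 th0.371 pull 2.4 rad -0.3 lat -0.1 dr 0.0006 False
s0.0620 th0.449 pull 2.9 rad -0.1 lat 0.1 dr 0.0004 False
s0.0720 th0.526 pull 3.0 rad -0.3 lat -0.2 dr 0.0004 False
s0.0745 th0.545 pull 2.7 rad -0.3 lat 0.0 dr 0.0003 False
s0.0770 th0.565 pull 2.7 rad 0.1 lat -0.3 dr 0.0001 False
s0.0795 th0.584 pull 2.7 rad 0.2 lat -0.1 dr 0.0001 False
s0.0820 th0.603 pull 2.8 rad -0.3 lat -0.4 dr 0.0002 False
s0.0845 th0.623 pull 3.2 rad 0.1 lat 0.2 dr 0.0001 False
s0.0870 th0.642 pull 3.3 rad 0.2 lat 0.1 dr 0.0001 False
s0.0895 th0.661 pull 3.3 rad -0.1 lat -0.5 dr 0.0002 False
s0.0920 th0.681 pull 3.3 rad -0.1 lat -0.1 dr 0.0002 False
s0.0945 th0.700 pull 2.9 rad 0.1 lat -0.2 dr 0.0001 False
s0.0970 th0.719 pull 2.8 rad 0.0 lat -0.3 dr 0.0002 False
s0.0995 th0.739 pull 3.7 rad -0.0 lat -0.6 dr 0.0002 False
s0.1020 th0.758 pull 3.0 rad 0.4 lat -0.2 dr 0.0002 False
s0.1045 th0.778 pull 3.1 rad 0.1 lat -0.4 dr 0.0004
[... 211 characters left out ...]
0.2 lat -0.1 dr 0.0001 False
s0.1170 th0.874 pull 3.6 rad 0.1 lat 0.2 dr 0.0001 False
s0.1195 th0.894 pull 3.7 rad 0.6 lat -0.2 dr 0.0002 False
s0.1220 th0.913 pull 8.0 rad -1.3 lat 0.1 dr 0.0004 False
s0.1245 th0.932 pull 7.3 rad -1.4 lat 0.1 dr 0.0002 False
s0.1270 th0.952 pull 3.6 rad 0.3 lat -0.4 dr -0.0001 False
s0.1295 th0.971 pull 0.3 rad 0.6 lat -0.3 dr 0.0000 False
s0.1310 th0.983 pull 0.4 rad 0.3 lat -0.2 dr 0.0000 False
s0.1325 th0.994 pull 0.6 rad 0.8 lat -0.7 dr 0.0000 False
s0.1340 th1.006 pull 3.9 rad -0.4 lat -0.2 dr 0.0000 False
caught -9.260908252557116e-05 0.13400000000000006
 t20.8 [ 0.6291 -0.0231  0.165 ] F [0.5437 1.6877 0.1343] M [ 0.1044  0.082  -0.0229] w0.0148 gf99
```

```bash
cat > rel.py <<'E'
from pull_force import *
E
python3 - <<'E'
from h import *
f0=np.load("f0.npy");dr,s=np.load("end.npy");Rr=np.hypot(.018,.128)
def force(n=6):
    f=[]
    for _ in range(n): f.append(r.read_state()["contact_force"]); r.hold(.02)
    return np.mean(f,0)-f0
def go(b,lat=0,sp=.03,mf=None):
    c,t,n=eye_at((s-b-.004)/Rr,dr);h=r.move_straight(tcp_for_pin(c+.004*t+lat*hy,YH,P)[0],speed=sp,max_force=mf);f=force()
    print("back %.4f lat %.3f pull %.1f rad %.1f lat %.1f %s"%(b,lat,-f@t,f@n,f@hy,h));return -f@t
for b in(.0015,.003,.0045,.006,.007): p=go(b)
E
```

```text
back 0.0015 lat 0.000 pull 1.7 rad 0.0 lat -0.3 False
back 0.0030 lat 0.000 pull 0.1 rad 0.5 lat -0.3 False
back 0.0045 lat 0.000 pull 0.5 rad 0.7 lat -0.6 False
back 0.0060 lat 0.000 pull 0.5 rad 0.3 lat -0.3 False
back 0.0070 lat 0.000 pull 0.0 rad 0.6 lat -0.2 False
```

The catch holds: the pull is gone after backing off 3 mm. Next I'll slide the pin out sideways and retreat over the stand.

Run:
```python
from h import *
dr,s=np.load("end.npy");Rr=np.hypot(.018,.128)
c,t,n=eye_at((s-.0065-.004)/Rr,dr);c=c+.004*t
h=r.move_straight(tcp_for_pin(c-.05*hy,YH,P)[0],speed=.06,max_force=4);st(f"out hit={h}")
if not h:
    r.move_straight(tcp_for_pin(c-.05*hy-.06*hx+.03*uz,YH,P)[0],speed=.15)
    r.move_straight([.60,-.12,.30],speed=.25)
    r.reach(G+[0,0,.006+.10],QG);st("over stand");r.hold(.3)
    snap(3)
    import cv2
    S=cv2.imread("pics/scene3.png");T=cv2.imread("pics/top3.png")
    cv2.imwrite("pics/ret.png",np.vstack([np.hstack([crop(S,320,200,80,60,5),crop(T,330,190,80,60,5)]),np.hstack([crop(S,250,90,80,60,5),crop(T,210,110,80,60,5)])]))
    W=cloud("top",np.load("pics/top3.npz")["d"]);s=r.read_state();Q=R.from_quat(s["eef_rot"])*FL.inv();g=s["eef_pos"]-Q.apply([0,0,.006])
    L=Q.inv().apply(W.reshape(-1,3)-g)
    for lo in np.arange(.04,.18,.02):
        b=L[(L[:,0]>lo)&(L[:,0]<lo+.02)&(abs(L[:,1])<.012)&(abs(L[:,2])<.035)];print(lo,len(b),np.median(b,0) if len(b) else "")
```

```text
out hit=False t23.5 [ 0.6788 -0.0266  0.1704] F [ 0.2216 -0.0635 -2.5125] M [-0.639   0.0787 -0.0243] w0.0147 gf99
over stand t25.9 [ 0.5281 -0.3498  0.1722] F [-0.374   0.4641 -3.7085] M [-0.071   0.016   0.0034] w0.0144 gf99
0.04 0 
0.06 0 
0.07999999999999999 0 
0.09999999999999999 0 
0.12 0 
0.13999999999999999 0 
0.15999999999999998 0
```

View pics/ret.png

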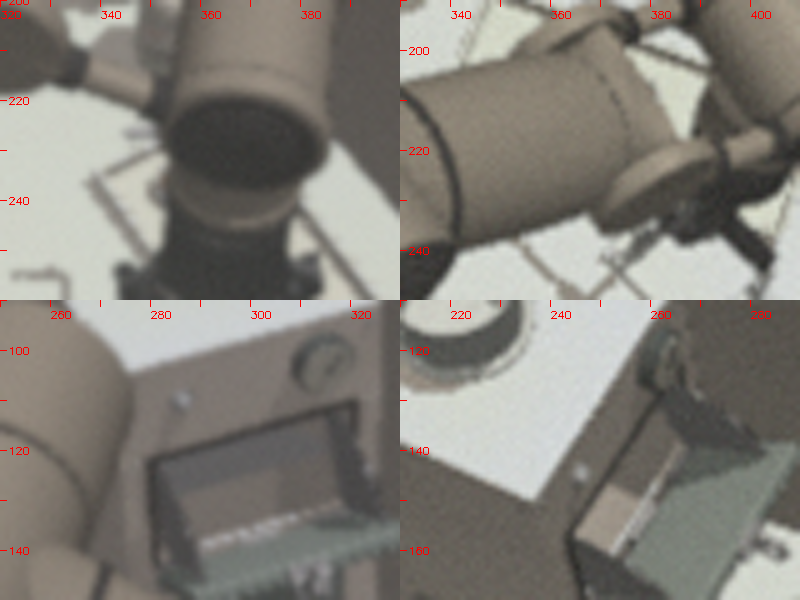

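The flap stands open in both views: the opening is clear at scene (305,130) and the flap lies out at top (265,155). The grasp gave a sideways force, so the slot centre is a few mm to the right. I'll probe the slot walls while lowering and centre the rod.

Run:
```python
from h import *
rt=np.array([np.sin(YG),-np.cos(YG),0]);Q=(Rrod(1.097,0)*FL).as_quat()
B=G+[0,0,.006]
r.move_straight(B+.0035*rt+[0,0,.040],Q,speed=.1)
f0=st("pre")["contact_force"]
h=r.move_straight(B+.0035*rt+[0,0,.010],speed=.05,max_force=5);s=st(f"low {h}")
if not h:
    e=[]
    for d in(.010,-.005):
        r.move_straight(B+d*rt+[0,0,.010],speed=.015,max_force=3.5);s=st("probe");e.append((s["eef_pos"]-B)@rt)
        r.move_straight(B+.0035*rt+[0,0,.010],speed=.03)
    print("walls",e,np.mean(e));np.save("mid.npy",np.mean(e))
```

```text
pre t27.0 [ 0.5309 -0.3526  0.113 ] F [-0.1508 -0.4905 -2.6322] M [-0.0537  0.0475  0.0033] w0.0143 gf99
low False t27.8 [ 0.5307 -0.3524  0.0825] F [-0.7755 -0.5015 -2.4198] M [-0.0534  0.0317  0.0015] w0.0145 gf99
probe t28.1 [ 0.5335 -0.3537  0.0818] F [ 0.7669 -0.3955 -2.5711] M [-0.0122  0.0276 -0.0508] w0.0146 gf99
probe t28.6 [ 0.5296 -0.3517  0.0819] F [ 2.4325 -1.1199 -1.6278] M [-0.331  -0.391   0.1731] w0.0146 gf99
walls [np.float64(0.006662444079944069), np.float64(0.00230204556225409)] 0.004482244821099079
```

Run:
```python
from h import *
rt=np.array([np.sin(YG),-np.cos(YG),0]);B=G+[0,0,.006]+float(np.load("mid.npy"))*rt
r.move_straight(B+[0,0,.010],speed=.03);st("mid")
h=r.move_straight(B+[0,0,-.003],speed=.02,max_force=3);s=st(f"seat {h}")
command_gripper(.04);st("open")
r.move_straight(s["eef_pos"]+[0,0,.12],speed=.12);r.hold(.1);st("clear")
r.reach([.2,-.45,.3],QG);r.hold(.3)
snap(4);st("away")
import cv2
S=cv2.imread("pics/scene4.png");T=cv2.imread("pics/top4.png")
cv2.imwrite("pics/fin.png",np.vstack([np.hstack([crop(S,325,225,80,90,5)[:400],crop(T,345,195,80,90,5)[:400]]),np.hstack([crop(S,270,100,80,40,5),crop(T,230,130,80,40,5)])]))
```

```text
mid t29.1 [ 0.5314 -0.3527  0.0822] F [ 0.4634  0.5009 -3.3986] M [-0.016   0.0221 -0.007 ] w0.0146 gf99
seat True t29.6 [ 0.5315 -0.3528  0.0738] F [-0.5177  0.4887  3.8364] M [-0.0757  0.0761 -0.0102] w0.0147 gf100
open t30.0 [ 0.5308 -0.3522  0.0725] F [ 0.3446 -0.0172 -0.3058] M [ 0.0089  0.0296 -0.0285] w0.0400 gf0
clear t31.3 [ 0.5311 -0.3525  0.1928] F [-0.5628 -0.2236  0.6471] M [-0.0101 -0.0192  0.0143] w0.0400 gf0
away t33.0 [ 0.2003 -0.4499  0.2998] F [-1.0869 -0.4155 -0.109 ] M [-0.0404 -0.0387 -0.0142] w0.0397 gf0
```

View pics/fin.png

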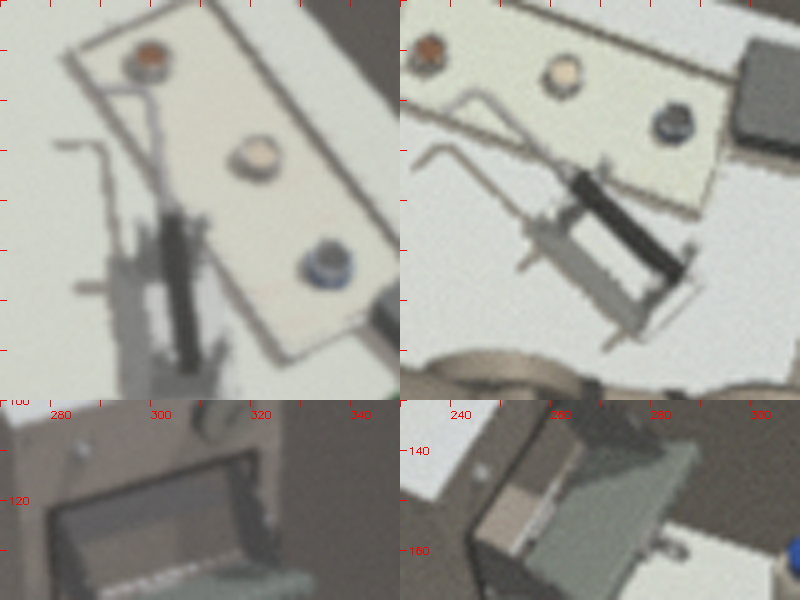

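The rod lies in both forks as before, with its bend at scene (355,243) and top (360,213). The flap stands open and the cups haven't moved.

```bash
python3 -c "
from workcell import r
print(r.finish_job())"
```

```text
the job is handed in; nothing more can be done
None
```

The hopper flap stands open on its catch, with a measured pull of about 8 N at most. The rod is back in its stand, the cups look unmoved in the final picture, nothing touched the bottles, and the job was handed in at about 33 s.

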